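# Ready the scale for its calibration load

### The arm

A 7-joint arm with a two-finger parallel gripper is mounted at the origin on a cart in front of the work surface, level with it; the furniture and walls round the work are solid. World frame = base frame: x ahead of the robot, y to its left, z up, the work surface at z = 0. Lengths are in mm, angles in rad, forces in N, time in s.
With the tool pointing down it reaches from about 400 to 875 mm from the base axis. Payload 4.4 kg.
Tool frame: the origin (TCP) lies at the very end of the fingers, on their centre line; the grasp point (between the pads) lies 19 mm behind it; z points along the fingers, y is the line along which they close (so a half turn about z gives the same grasp; the last joint's range is limited). The gripper opens to 85 mm and grips with 20 to 120 N. Pads are 22 mm wide; open, the fingers measure 114 mm over their backs; the gripper's body (76 mm by 85 mm) begins 54 mm behind the grasp point. The pads swing forward as they close: fully open they stand 13 mm farther back than shut.
Start: joints at [1.174, 0.628, 0.038, 1.517, -0.027, 0.996, -0.02], TCP at [211.148, -614.764, 231.313] pointing down, gripper open.
Joint ranges: [-3.06, 3.06], [-0.37, 2.12], [-1.25, 1.32], [0.18, 2.47], [-1.1, 4.24], [0.23, 1.98], [-2.94, 2.94]. Speed limits (rad/s): [2.57, 2.57, 3.14, 3.14, 3.14, 3.14, 3.14].

### API

Orientations are given as [roll, pitch, yaw] about the fixed x, y, z axes, in that order (R = Rz(yaw) Ry(pitch) Rx(roll)).
In Python, from cell import sensors, get_image, camera_params, order gives the robot as it stands.
- The arm moves only by the shell command python3 -m inch 'ROWS' [OPENING]. ROWS is JSON, a list that holds one entry, the list of rows, each a list of 4 numbers: the shift along the tool's x, y, z in cm, then the turn about the tool's z in degrees. A call has 1 to 8 rows; each row is the pose to reach, as a shift and turn from the pose commanded when the call began, along the tool's axes at that moment; what a row does not reach only later rows make up. A row lasts 1/12 s, in which the tool goes at most 41.7 mm and 7.16 degrees, less where a joint would pass 70% of its speed; a pose out of reach is approached as far as the arm can. A call with a gripper value outside its range is refused whole. OPENING is the finger opening in cm, from 0 to 8.54, set as the call begins (- or left out, the last holds). The fingers move at their own pace and stop on an object; the grip force is fixed at half the most. Time passes only in rows, so rows that repeat a pose let the fingers close. It gives the time, the measured TCP pose, the force, the opening and the grip force at its end, in the units of the state.
- sensors.read_state(): the state, without advancing time (a new reading comes with each control period).
- get_image(name): name is "side" or "top"; returns the picture (384x512x3 uint8, blue, green, red); there is no depth.
- camera_params(name): a dict with "mtx" (3x3 intrinsics, pixels), "D" ([k1, k2, p1, p2, k3] as OpenCV has them; the pictures are not rectified), "rvec" (rotation vector, rad) and "tvec" (3), from world to camera coordinates, as OpenCV has them. Camera axes: x right, y down, z forward; pixel columns grow to the right and rows downward; lengths in mm; the calibration is good to about 2 mm. A picture is of the moment at which its call begins. camera_params takes no time and is no camera call.
- order.finish_job(): hands the job in; it is judged then, once.
The state is a dict: "clock": time; "qpos": joint angles; "qd": joint speeds; "tau": joint torques, N m; "eef_pos": TCP position; "tool_rot": TCP orientation; "force": force on the tool from outside, world axes, zero at the start; "torque": the same for the moment, N m; "width": finger opening in mm; "gripper_force": force on a finger pad.
Only numpy, scipy, OpenCV 4.12 (cv2) and the standard library are available. Lean on these libraries where they do the work, as an engineer would, in place of code of your own. Each camera call takes 0.05 s, during which the arm holds its last target. There are 200 camera calls.

### The job

Ready the bench scale for calibration: with the upright scraper block wipe all four hard chips off its platter into the black tray beside it, without leaning on the platter or touching the chips with the fingers, and stand the block back upright on the table. Then take the largest check weight from its holder, carry it over the cups and the tray, and stop with it hanging upright, centred over the ring engraved in the middle of the platter, a few millimetres to a centimetre above the steel. Do not set it down: the scale must still see no load while it takes its zero, so the program finishes while holding the weight there, still; leave the cups, the tray and the smaller weights where they stand.

Things in the scene. Friction and masses are not known exactly. Their poses are not given: they have to be found in the camera images.
- platter_mid (a point): Middle of the upper face of the scale's flat stainless platter, in an engraved ring 52 mm across. Platter 170 mm (x) by 190 mm (y), 12 mm thick, no rim, upper face 78 mm above the table; it overhangs the housing (146 mm wide) by 22 mm left and right. Axes: x away from the keypad, y left towards the black tray, z up. The lower keypad part reaches to x = -155 mm. The scale is fixed.
- platter (a joint): Sinking of the platter on its load cell, in m: 0 unloaded, positive downwards, 1 mm per 4 N (the four chips together weigh under 0.5 N). More than 4 mm (16 N) overloads the cell.
- tray_in (a point): Middle of the inner floor (4 mm above the table) of the loose black open tray, 134 mm (x) by 174 mm (y), walls 4 mm, rim 49 mm above the table. Its long side stands along the left (+y) side of the scale, the near wall tucked under the platter's overhang, so that things pushed slowly over the platter's left edge drop into it.
- chip_0_mid (a point): Middle of a loose cream-coloured hard chip, about 21 x 17 x 7 mm, 12 g, lying flat on the platter at the start, within 60 mm of the platter's middle (this point is 3.5 mm above its underside).
- chip_1_mid (a point): Middle of a loose cream-coloured hard chip, about 21 x 17 x 7 mm, 12 g, lying flat on the platter at the start, within 60 mm of the platter's middle (this point is 3.5 mm above its underside).
- chip_2_mid (a point): Middle of a loose cream-coloured hard chip, about 21 x 17 x 7 mm, 12 g, lying flat on the platter at the start, within 60 mm of the platter's middle (this point is 3.5 mm above its underside).
- chip_3_mid (a point): Middle of a loose cream-coloured hard chip, about 21 x 17 x 7 mm, 12 g, lying flat on the platter at the start, within 60 mm of the platter's middle (this point is 3.5 mm above its underside).
- scraper_mid (a point): Middle of the loose scraper block (29 mm above its sole), standing upright on the table right of the scale. Black rubber sole 28 mm (x) by 118 mm (y), 9 mm high, white back, on top an upright white grip 20 mm thick (x), 86 mm long (y), 22 to 58 mm above the sole; about 0.13 kg. Grasp the grip from above, closing along the block's x.
- weight_500_mid (a point): Middle (26 mm above its underside) of the largest brass check weight: cylinder 38 mm across, straight-sided up to 35 mm, then a neck and knob, 52 mm in all, 0.5 kg. It stands in a 10 mm deep bore, underside 8 mm above the table. Grasp its body from above, fingertips just over the holder's top (18 mm above the table), closing along the holder's x; lift straight up.
- weight_500_foot (a point): Centre of the underside of the largest check weight.
- weight_200_mid (a point): Middle (20 mm up) of the middle-sized brass check weight, 29 mm in diameter, 40 mm high, in the holder; stays there.
- weight_100_mid (a point): Middle (17 mm up) of the smallest brass check weight, 22 mm in diameter, 34 mm high, in the holder; stays there.
- weight_holder: Fixed grey storage block of the weights, 56 mm (x) by 146 mm (y) by 18 mm high, origin under its middle. Bores 3 mm wider than the weights lie on its y axis at -48 mm (small), -6 mm (middle) and +46 mm (large).
- cup_low_mid (a point): Middle of a lidded sample cup standing on the table between the tray and the holder, 62 mm across, 42 mm high; another cup stands on top of it (top at 84 mm). Stays.
- cup_high_mid (a point): Middle of the cup on top of that one, same size. Stays.
- cup_front_mid (a point): Middle of a single sample cup nearer the robot, same size, standing on the table. Stays.

How it is judged (in metres and radians):
On the way, in this order (a step that is already met when the one before it is completed fails the run):
1. all four chips lie in the black tray (x of chip_0_mid in the frame of tray_in between -0.06 and 0.06 m and y of chip_0_mid in the frame of tray_in between -0.08 and 0.08 m and z of chip_0_mid in the frame of tray_in between -0.003 and 0.035 m and x of chip_1_mid in the frame of tray_in between -0.06 and 0.06 m and y of chip_1_mid in the frame of tray_in between -0.08 and 0.08 m and z of chip_1_mid in the frame of tray_in between -0.003 and 0.035 m and x of chip_2_mid in the frame of tray_in between -0.06 and 0.06 m and y of chip_2_mid in the frame of tray_in between -0.08 and 0.08 m and z of chip_2_mid in the frame of tray_in between -0.003 and 0.035 m and x of chip_3_mid in the frame of tray_in between -0.06 and 0.06 m and y of chip_3_mid in the frame of tray_in between -0.08 and 0.08 m and z of chip_3_mid in the frame of tray_in between -0.003 and 0.035 m), for 0.2 s.
2. the largest weight is lifted out of its bore in the fingers (height (world z) of weight_500_foot above 0.06 m and contact force between the fingers and weight_500 above 1 N), for 0.2 s.
At the end, for the whole second after the job is handed in: All chips in the tray; block upright on the table, let go; largest weight held in the fingers, upright within 0.1 rad, still, its foot 2 to 16 mm above the platter and within 8 mm of its middle, touching only the fingers; platter sunk less than 0.4 mm (all of step 1 and horizontal distance between weight_500_foot and platter_mid below 0.008 m and z of weight_500_foot in the frame of platter_mid between 0.002 and 0.016 m and angle between weight_500_foot's own z axis and vertical below 0.1 rad and contact force between the fingers and weight_500 above 1 N and contact force between weight_500 and scale below 0.05 N and linear speed of weight_500 below 0.02 m/s and value of joint platter below 0.0004 m and height (world z) of scraper_mid below 0.034 m and angle between scraper_mid's own z axis and vertical below 0.15 rad and contact force between the fingers and scraper_block below 0.05 N and contact force between scraper_block and catch_tray below 0.05 N); the arm keeps its last pose, push and grip.
It fails at once if the platter is leaned on (sunk more than 4 mm, 16 N) (value of joint platter above 0.004 m).
It fails at once if a chip is pushed with the fingers (contact force between the fingers and chip_0 above 0.3 N or contact force between the fingers and chip_1 above 0.3 N or contact force between the fingers and chip_2 above 0.3 N or contact force between the fingers and chip_3 above 0.3 N).
It fails at once if a cup is moved more than 20 mm (distance of any of cup_low_mid, cup_high_mid, cup_front_mid from where it was at the start of the episode above 0.02 m).
It fails at once if a smaller weight is moved more than 15 mm (distance of any of weight_100_mid, weight_200_mid from where it was at the start of the episode above 0.015 m).
It fails at once if the tray is moved more than 20 mm (distance of tray_in from where it was at the start of the episode above 0.02 m).
It also fails if it takes over 67 s, if anything falls off the work surface, if the arm or the gripper's body presses on something with over 40 N, if the wrist force passes 120 N, or if a joint passes its speed limit or range.

## Working session

There is one attempt and no reset: what is moved stays moved. The work goes in short steps, Python scripts to look and compute and a shell command to move; the robot and the scene stay as the last step left them, time stands still between calls to the robot, and variables do not carry over. Pictures are saved under pics/ and viewed, at most 10 in all, crops included, and the job is handed in when it is done.

```bash
ls; mkdir -p pics; python3 - <<'E'
from cell import sensors, get_image, camera_params
import cv2
s=sensors.read_state()
print(s)
for n in("side","top"):
    im=get_image(n); cv2.imwrite(f"pics/{n}0.png",im)
    cv2.imwrite(f"pics/{n}0_big.png",cv2.resize(im,(800,600),interpolation=cv2.INTER_CUBIC))
    p=camera_params(n);print(n,p)
E
```

```text
pics
{'clock': 0.0, 'qpos': array([ 1.17417356,  0.62938185,  0.03842925,  1.51837161, -0.02700645,
        0.99629801, -0.01999396]), 'qd': array([ 1.07285096e-03,  1.33424978e-03, -2.45183229e-03, -6.90801201e-04,
       -1.94193949e-03, -6.97098851e-04,  2.73301023e-05]), 'tau': array([-5.64154307e-04, -5.63392532e+01,  1.22614145e+00, -1.93446708e+01,
        1.10221416e-02,  1.05911450e-02, -3.52813356e-05]), 'eef_pos': array([ 210.96465461, -614.14467206,  230.36455513]), 'tool_rot': array([-3.13965149e+00,  1.47378441e-05,  3.30835506e-01]), 'force': array([0.82739482, 1.12732976, 0.54859572]), 'torque': array([-0.02047351,  0.00823549,  0.01608585]), 'gripper_force': 0.0, 'width': 85.3179093698583}
side {'mtx': array([[403.94284681,   0.        , 255.88132377],
       [  0.        , 403.94284681, 186.67547835],
       [  0.        ,   0.        ,   1.        ]]), 'D': array([0.01276754, 0.        , 0.        , 0.        , 0.        ]), 'rvec': array([ 0.09652465, -2.56428533,  1.76810875]), 'tvec': array([ 550.33174268,   70.77101485, 1330.57467265])}
top {'mtx': array([[381.18312199,   0.        , 257.63345382],
       [  0.        , 381.18312199, 190.52407739],
       [  0.        ,   0.        ,   1.        ]]), 'D': array([-0.02580668,  0.        ,  0.        ,  0.        ,  0.        ]), 'rvec': array([ 2.13603972, -2.14923664,  0.17215603]), 'tvec': array([  18.65945531,  526.04089317, 1244.0541366 ])}
```

View pics/top0_big.png

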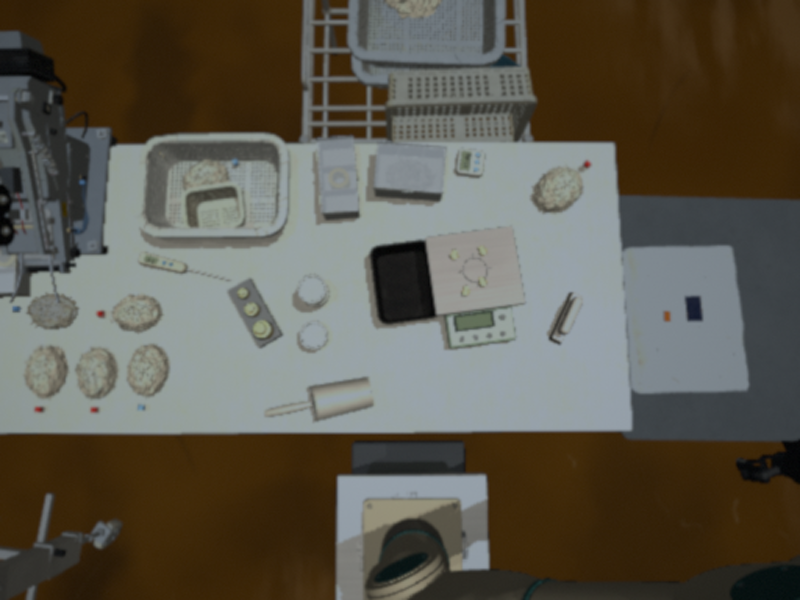

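View pics/side0_big.png

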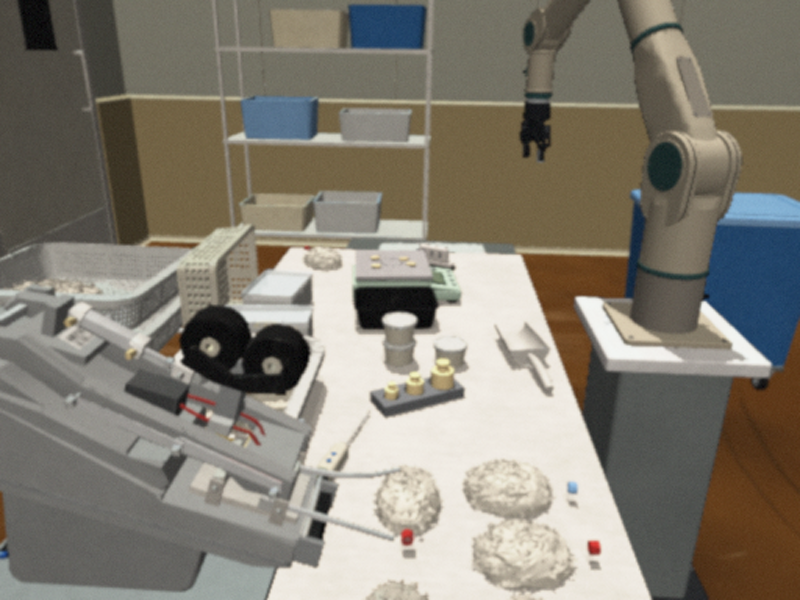

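Top view: scale platter centre at about (475,270) of the 800x600 picture, tray to its left, scraper at about (566,317), and holder at about (255,312) with the large weight at (262,328). The side view looks along -y: the scraper is half hidden behind the scale at about (437,253), and the weights show clearly. Next, enlarged crops.

```bash
python3 - <<'E'
import cv2, numpy as np
t=cv2.imread("pics/top0.png"); s=cv2.imread("pics/side0.png")
# top x 230..390, y 140..230 scale 5 ->800x450
cv2.imwrite("pics/c_top.png",cv2.resize(t[140:230,230:390],None,fx=5,fy=5,interpolation=cv2.INTER_CUBIC))
# mosaic: side scale region 220..300 x150..212 (x5=400x310); side holder 230..310,195..265 ; top holder 140..220,170..230
a=cv2.resize(s[150:210,220:300],None,fx=5,fy=5,interpolation=cv2.INTER_CUBIC)
b=cv2.resize(s[200:260,230:310],None,fx=5,fy=5,interpolation=cv2.INTER_CUBIC)
c=cv2.resize(t[170:230,140:220],None,fx=5,fy=5,interpolation=cv2.INTER_CUBIC)
cv2.imwrite("pics/c_mos.png",np.vstack([np.hstack([a,b]),np.hstack([c,c*0])]))
E
```

```text
(no output)
```

View pics/c_top.png

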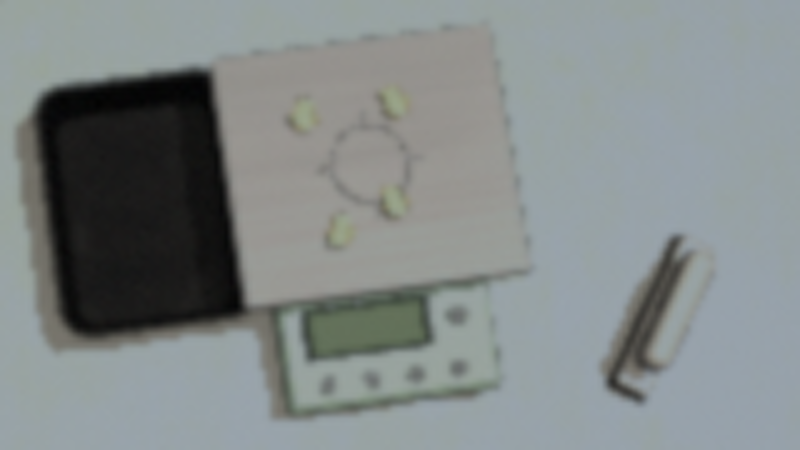

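View pics/c_mos.png

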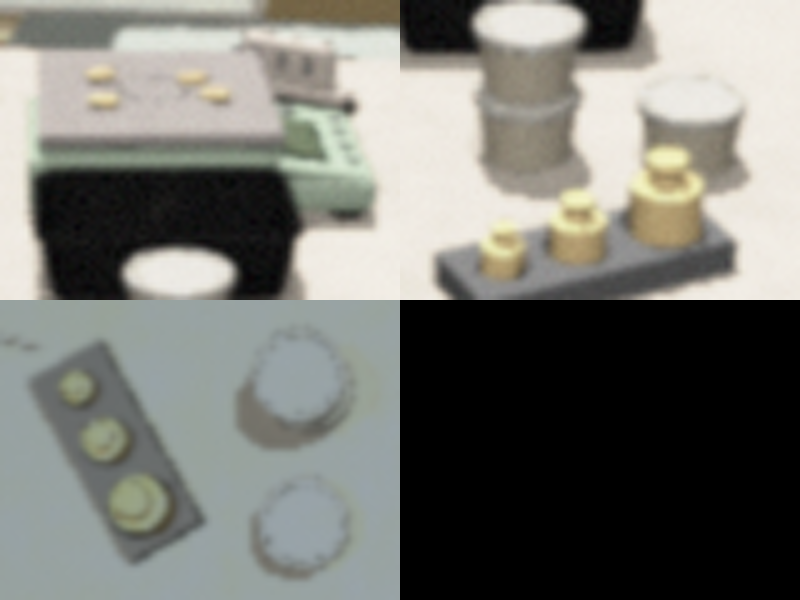

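Top crop: platter corners (213,58),(490,25),(530,270),(245,305); ring centre (370,163); chips (302,116),(394,102),(394,202),(340,232); scraper grip top about (680,308), sole edge (678,236)-(612,383). Mosaic: 500 g weight knob at (667,155) in the side part and (133,502) in the top part.

```bash
cat > h.py <<'E'
import numpy as np, cv2
from cell import camera_params
P={n:camera_params(n) for n in("side","top")}
def ray(n,uv):
    p=P[n];R=cv2.Rodrigues(p["rvec"])[0]
    q=cv2.undistortPoints(np.array([[uv]],float),p["mtx"],p["D"])[0,0]
    return -R.T@p["tvec"], R.T@np.array([q[0],q[1],1.])
def plane(n,uv,z):
    c,d=ray(n,uv); return c+d*(z-c[2])/d[2]
def tri(a,b):
    (c1,d1),(c2,d2)=ray("top",a),ray("side",b)
    d1/=np.linalg.norm(d1);d2/=np.linalg.norm(d2)
    s,t=np.linalg.lstsq(np.c_[d1,-d2],c2-c1,rcond=None)[0]
    p,q=c1+s*d1,c2+t*d2
    return (p+q)/2, np.linalg.norm(p-q)
f=lambda x,y,ox,oy:((x+.5)/5-.5+ox,(y+.5)/5-.5+oy)
T=lambda x,y:f(x,y,230,140)
A=lambda x,y:f(x,y,220,150)
B=lambda x,y:f(x-400,y,230,200)
C=lambda x,y:f(x,y-300,140,170)
E
python3 - <<'E'
from h import *
np.set_printoptions(precision=1,suppress=True)
print("platter tri")
for a,b in zip([(213,58),(490,25),(530,270),(245,305)],[(38,135),(40,50),(262,50),(285,135)]):
    print(*tri(T(*a),A(*b)),plane("top",T(*a),78))
print("ring",plane("top",T(370,163),78))
for c in[(302,116),(394,102),(394,202),(340,232)]:print("chip",plane("top",T(*c),82))
print("scraper grip ends",[plane("top",T(*c),58) for c in[(700,252),(655,367)]])
print("sole",[plane("top",T(*c),4) for c in[(678,236),(612,383),(640,400)]])
print("grip tri ends",tri(T(700,252),A(250,32)),tri(T(655,367),A(333,50)))
print("tray rim",[plane("top",T(*c),49) for c in[(40,90),(72,334),(215,70),(242,312)]])
for n,a,b in[("500",(133,500),(667,155)),("200",(103,437),(578,200)),("100",(77,387),(503,232)),("cuphi",(302,375),(528,25)),("cupf",(302,522),(692,100))]:
    print(n,*tri(C(*a),B(*b)),plane("top",C(*a),60 if n=="500" else 45))
print("500body",plane("top",C(140,503),43))
print("holder",[plane("top",C(*c),18) for c in[(28,380),(102,342),(205,522),(134,563)]])
E
```

```text
platter tri
[653.  -33.9  74.1] 1.0580849392182905 [652.5 -33.7  78. ]
[ 675.1 -219.5   76.8] 0.7967861050114221 [ 674.4 -219.3   78. ]
[ 507.5 -239.9   76.7] 2.6736270161965785 [ 508.7 -239.7   78. ]
[486.2 -52.7  73.8] 2.1402075220625303 [486.7 -52.5  78. ]
ring [ 580.7 -136.5   78. ]
chip [611.8 -91.8  82. ]
chip [ 620.9 -152.9   82. ]
chip [ 553.7 -151.1   82. ]
chip [ 533.9 -115.2   82. ]
scraper grip ends [array([ 523.1, -358.3,   58. ]), array([ 446.3, -324.4,   58. ])]
sole [array([ 542.9, -359.8,    4. ]), array([ 440.6, -309.1,    4. ]), array([ 428.7, -327.9,    4. ])]
grip tri ends (array([ 521.1, -358.8,   55.8]), np.float64(4.552306647451967)) (array([ 448.5, -326.2,   51.9]), np.float64(3.3500920605375484))
tray rim [array([638.5,  82.8,  49. ]), array([471.7,  61.2,  49. ]), array([651.8, -36.3,  49. ]), array([485.7, -52.2,  49. ])]
500 [461.6 318.   57.3] 0.08730790534168817 [461.3 317.3  60. ]
200 [505.9 343.   42.4] 0.2534691737038691 [505.4 342.3  45. ]
100 [541.9 364.   33.8] 1.0311318026425902 [539.5 361.   45. ]
cuphi [541.2 204.6  77.9] 0.0847860158845227 [546.8 209.4  45. ]
cupf [447.6 208.9  37.5] 1.2599590098680469 [447.5 207.8  45. ]
500body [461.1 316.6  43. ]
holder [array([549.2, 402.2,  18. ]), array([575.5, 352. ,  18. ]), array([450.5, 277.7,  18. ]), array([422.9, 325.3,  18. ])]
```

```bash
cat > go.py <<'E'
import sys, numpy as np
from cell import sensors
s=sensors.read_state(); x,y,z,yw=map(float,sys.argv[1:5])
p=s["eef_pos"]; a=s["tool_rot"][2]; d=np.array([x,y])-p[:2]
turn=(np.degrees(a)-yw+180)%360-180
print("rows cm:",np.round([(d@[np.cos(a),np.sin(a)])/10,(d@[np.sin(a),-np.cos(a)])/10,(p[2]-z)/10,turn],2),"t",s["clock"],"F",s["force"].round(1),"w",round(s["width"],1),"q7",s["qpos"][6].round(2))
E
python3 go.py 485 -342 130 -24.7
```

```text
rows cm: [ 34.76 -16.85  10.05  43.65] t 0.1 F [-0.4 -0.4 -0.3] w 85.4 q7 -0.02
```

```bash
python3 -m inch '[[[4,-2,0,6],[8,-4,1,12],[12,-6,2,18],[16,-8,3,24],[20,-10,4,30],[23,-11.5,5,36],[27,-13,6,42],[30,-14.5,7,43.6]]]' 8.5; python3 go.py 485 -342 130 -24.7
```

```text
clock: 0.77
eef_pos: [443.4, -384.3, 163.1]
tool_rot: [3.141, -0.0, -0.435]
force: [1.4, -0.3, -0.4]
width: 84.9
gripper_force: 0.0
rows cm: [ 1.99 -5.59  3.31 -0.21] t 0.7667 F [ 1.4 -0.3 -0.4] w 84.9 q7 -1.14
```

```bash
python3 -m inch '[[[0.5,-1.4,1,0],[1,-2.8,2,0],[1.5,-4.2,3,0],[2,-5.4,3.3,0],[2,-5.4,3.3,0],[2,-5.4,3.3,0]]]'; python3 go.py 485 -342 130 -24.7; python3 - <<'E'
from cell import get_image
from h import *
t=get_image("top"); s=get_image("side")
a=cv2.resize(t[160:235,325:405],None,fx=5,fy=5,interpolation=cv2.INTER_CUBIC)
b=cv2.resize(s[110:185,240:320],None,fx=5,fy=5,interpolation=cv2.INTER_CUBIC)
cv2.imwrite("pics/v1.png",np.hstack([a,b]))
E
```

```text
clock: 1.27
eef_pos: [482.4, -345.7, 130.5]
tool_rot: [3.141, 0.0, -0.43]
force: [0.1, -0.0, 1.0]
width: 84.9
gripper_force: 0.0
rows cm: [ 0.08 -0.45  0.05  0.04] t 1.2667 F [ 0.1 -0.   1. ] w 84.9 q7 -1.21
```

View pics/v1.png

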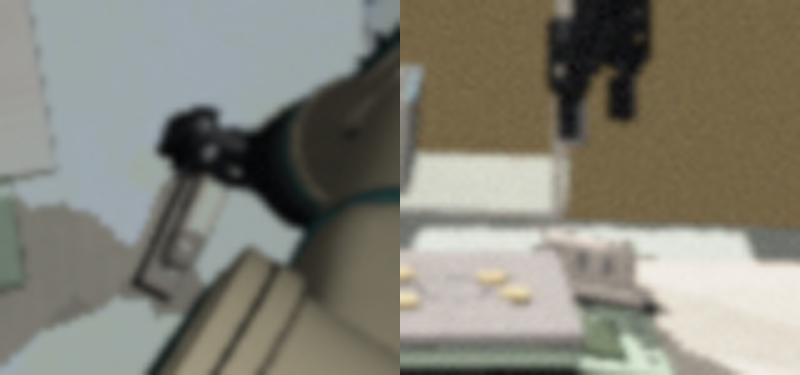

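The picture shows the fingers (right half, about (570-620,130)) above the grip (590,255), consistent with the estimate. I'll check the TCP projection as I nudge sideways.

```bash
python3 -m inch '[[[0.1,-0.5,0,0],[0.1,-0.5,2,0],[0.1,-0.5,4,0],[0.1,-0.5,5,0],[0.1,-0.5,5,0],[0.1,-0.5,5,0]]]'; python3 go.py 485 -342 26 -24.7; python3 - <<'E'
from h import *
for n,o in(("top",(325,160)),("side",(240,110))):
    p=P[n]; print(n,[((cv2.projectPoints(np.array([q],float),p["rvec"],p["tvec"],p["mtx"],p["D"])[0][0,0]-o)*5).round() for q in[(482.4,-345.7,130.5),(485,-342,58)]])
E
```

```text
clock: 1.87
eef_pos: [485.3, -341.4, 80.7]
tool_rot: [3.141, 0.001, -0.431]
force: [-0.3, -0.8, -0.1]
width: 84.7
gripper_force: 0.0
rows cm: [ 0.    0.07  5.47 -0.  ] t 1.8667 F [-0.3 -0.8 -0.1] w 84.7 q7 -1.2
top [array([240., 196.]), array([202., 207.])]
side [array([195., 147.]), array([189., 234.])]
```

```bash
python3 -m inch '[[[0,0,2,0],[0,0,3.5,0],[0,0,4.5,0],[0,0,5.2,0],[0,0,5.2,0],[0,0,5.2,0]]]'; python3 -m inch '[[[0,0,0,0],[0,0,0,0],[0,0,0,0],[0,0,0,0],[0,0,0,0],[0,0,0,0],[0,0,0,0],[0,0,0,0]]]' 0.5;  python3 -m inch '[[[0,0,0,0],[0,0,0,0]]]'; python3 go.py 485 -342 26 -24.7
```

```text
clock: 2.37
eef_pos: [485.9, -341.3, 29.0]
tool_rot: [3.141, -0.001, -0.43]
force: [0.1, -0.4, -0.4]
width: 84.7
gripper_force: 0.0
clock: 3.03
eef_pos: [485.8, -341.1, 28.8]
tool_rot: [3.141, -0.0, -0.43]
force: [-0.4, -0.8, 2.7]
width: 19.6
gripper_force: 62.3
clock: 3.2
eef_pos: [485.8, -341.1, 28.8]
tool_rot: [3.141, -0.0, -0.43]
force: [-0.4, -1.2, 3.4]
width: 19.3
gripper_force: 62.5
rows cm: [-0.04  0.12  0.28  0.05] t 3.2 F [-0.4 -1.2  3.4] w 19.3 q7 -1.19
```

```bash
python3 -m inch '[[[0,0,-2,0],[0,0,-5,0],[0,0,-8,0],[0,0,-11,0],[0,0,-13,0],[0,0,-13,0],[0,0,-13,0]]]'; python3 go.py 584.5 -204.4 155 6.6
```

```text
clock: 3.78
eef_pos: [486.1, -340.9, 159.2]
tool_rot: [-3.142, -0.002, -0.43]
force: [-0.1, -0.8, -2.1]
width: 18.8
gripper_force: 61.9
rows cm: [  3.25 -16.51   0.42 -31.23] t 3.7833 F [-0.1 -0.8 -2.1] w 18.8 q7 -1.23
```

```bash
python3 -m inch '[[[0.5,-2.5,0,-5],[1,-5,0,-10],[1.5,-8,0,-16],[2,-11,0,-22],[2.5,-14,0,-28],[3.2,-16.5,0,-31.2],[3.2,-16.5,0,-31.2],[3.2,-16.5,0,-31.2]]]'; python3 -m inch '[[[0,0,0,0],[0,0,0,0]]]';python3 go.py 584.5 -204.4 112 6.6; python3 - <<'E'
from cell import get_image
from h import *
t=get_image("top"); s=get_image("side")
a=cv2.resize(t[135:215,265:345],None,fx=5,fy=5,interpolation=cv2.INTER_CUBIC)
b=cv2.resize(s[115:195,220:300],None,fx=5,fy=5,interpolation=cv2.INTER_CUBIC)
cv2.imwrite("pics/v2.png",np.hstack([a,b]))
E
```

```text
clock: 4.45
eef_pos: [583.5, -201.4, 156.3]
tool_rot: [-3.139, 0.003, 0.118]
force: [-0.4, -0.8, -2.4]
width: 19.0
gripper_force: 61.8
clock: 4.62
eef_pos: [582.0, -205.7, 157.4]
tool_rot: [3.142, 0.003, 0.112]
force: [-0.3, -0.4, -1.3]
width: 19.0
gripper_force: 61.8
rows cm: [ 0.27 -0.1   4.54 -0.19] t 4.6167 F [-0.3 -0.4 -1.3] w 19.0 q7 -1.08
```

View pics/v2.png

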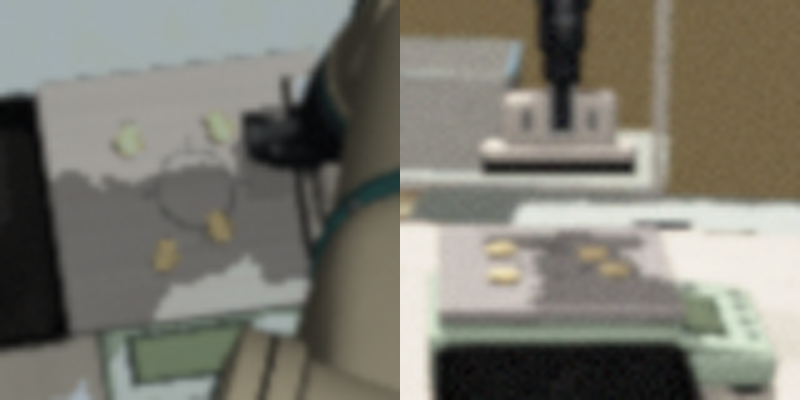

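Block hangs level; sole ends in the side view at (483,165) and (633,165), chips still at their first places. Checking where the sole's ends lie along the platter's x.

```bash
python3 - <<'E'
from h import *
for u in(483,633):
    c,d=ray("side",((u-400+.5)/5-.5+220,(168+.5)/5-.5+115))
    # line of front sole face: y_s = -68+14 in scale frame
    ey=np.array([-.115,.993]);ex=np.array([.993,.115]); o=np.array([580.7,-136.4])
    cur=(np.array([582.0,-205.7])-o)@ey+14
    t=(cur-(c[:2]-o)@ey)/(d[:2]@ey); p=c+t*d; print(p.round(1),"xs",((p[:2]-o)@ex).round(1),"ys",cur)
for k in[(302,116),(394,102),(394,202),(340,232)]:
    p=plane("top",T(*k),82)[:2]-o; print("chip",(p@ex).round(1),(p@ey).round(1))
E
python3 go.py 584.5 -204.4 112 6.6
```

```text
[ 638.4 -185.1  132.6] xs 51.7 ys -54.96439999999998
[ 528.1 -197.8  132.7] xs -59.3 ys -54.96439999999998
chip 36.0 40.7
chip 38.0 -21.1
chip -28.5 -11.5
chip -44.0 26.5
rows cm: [ 0.22 -0.11  4.61 -0.19] t 4.7167 F [-0.2 -0.2 -2.4] w 19.2 q7 -1.08
```

```bash
python3 -m inch '[[[0.1,-0.1,1,0],[0.1,-0.1,2,0],[0.1,-0.1,3,0],[0.1,-0.1,4,0],[0.1,-0.1,4.6,0],[0.1,-0.1,4.6,0],[0.1,-0.1,4.6,0],[0.1,-0.1,4.6,0]]]'; python3 go.py 566.6 -49.5 110.3 6.6
```

```text
clock: 5.38
eef_pos: [584.8, -203.3, 112.8]
tool_rot: [3.141, -0.001, 0.114]
force: [0.8, 0.7, -1.3]
width: 19.0
gripper_force: 61.8
rows cm: [ -0.05 -15.49   0.25  -0.05] t 5.3833 F [ 0.8  0.7 -1.3] w 19.0 q7 -1.07
```

```bash
python3 -m inch '[[[0,-0.2,0.15,0],[0,-0.6,0.25,0],[0,-1,0.25,0],[0,-1.5,0.25,0],[0,-2,0.25,0],[0,-2.5,0.25,0],[0,-3,0.25,0],[0,-3.5,0.25,0]]]'; python3 -m inch '[[[0,-0.5,0,0],[0,-1,0,0],[0,-1.5,0,0],[0,-2,0,0],[0,-2.5,0,0],[0,-3,0,0],[0,-3.5,0,0],[0,-4,0,0]]]';  python3 go.py 566.6 -49.5 110.3 6.6; python3 - <<'E'
from cell import get_image
from h import *
t=get_image("top"); s=get_image("side")
a=cv2.resize(t[135:215,265:345],None,fx=5,fy=5,interpolation=cv2.INTER_CUBIC)
b=cv2.resize(s[115:195,220:300],None,fx=5,fy=5,interpolation=cv2.INTER_CUBIC)
cv2.imwrite("pics/v3.png",np.hstack([a,b]))
E
```

```text
clock: 6.05
eef_pos: [580.5, -167.8, 110.2]
tool_rot: [3.142, -0.0, 0.115]
force: [0.7, -0.2, -1.8]
width: 19.3
gripper_force: 61.8
clock: 6.72
eef_pos: [575.9, -128.2, 110.1]
tool_rot: [3.142, -0.0, 0.114]
force: [-0.3, -0.5, -1.4]
width: 19.2
gripper_force: 61.8
rows cm: [-0.03 -7.93 -0.02 -0.05] t 6.7167 F [-0.3 -0.5 -1.4] w 19.2 q7 -1.17
```

View pics/v3.png

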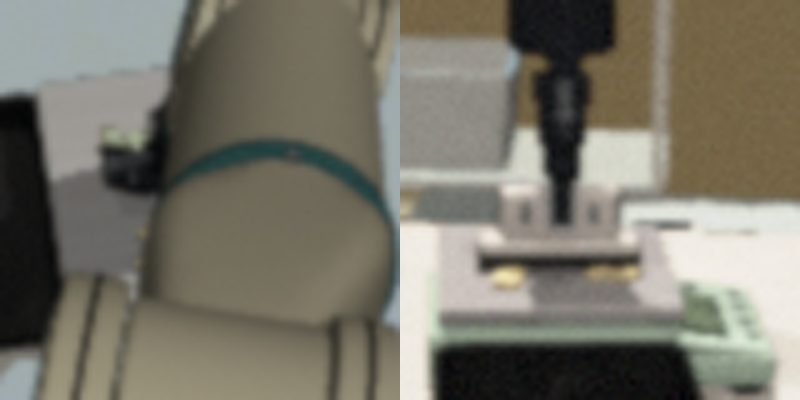

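The chips ride in front of the sole at (505,277) and (600-635,270), all inside its ends (478-640). Carrying on.

```bash
python3 -m inch '[[[0,-0.4,0,0],[0,-0.8,0,0],[0,-1.2,0,0],[0,-1.6,0,0],[0,-2,0,0],[0,-2.4,0,0],[0,-2.8,0,0],[0,-3.2,0,0]]]'; python3 -m inch '[[[0,-0.3,0,0],[0,-0.6,0,0],[0,-0.9,0,0],[0,-1.2,0,0],[0,-1.5,0,0],[0,-1.8,0,0],[0,-2.1,0,0],[0,-2.4,0,0]]]';python3 -m inch '[[[0,-0.3,0,0],[0,-0.6,0,0],[0,-0.9,0,0],[0,-1.2,0,0],[0,-1.5,0,0],[0,-1.8,0,0],[0,-2.1,0,0],[0,-2.5,0,0]]]';   python3 go.py 566.6 -49.5 110.3 6.6; python3 - <<'E'
from cell import get_image
from h import *
t=get_image("top"); s=get_image("side")
a=cv2.resize(t[135:215,230:310],None,fx=5,fy=5,interpolation=cv2.INTER_CUBIC)
b=cv2.resize(s[135:215,220:300],None,fx=5,fy=5,interpolation=cv2.INTER_CUBIC)
cv2.imwrite("pics/v4.png",np.hstack([a,b]))
E
```

```text
clock: 7.48
eef_pos: [572.2, -96.5, 110.1]
tool_rot: [-3.142, -0.0, 0.114]
force: [-0.0, -1.0, -1.1]
width: 18.9
gripper_force: 61.8
clock: 8.15
eef_pos: [569.5, -72.8, 110.1]
tool_rot: [-3.142, -0.0, 0.114]
force: [-0.9, 0.2, -1.7]
width: 19.1
gripper_force: 61.8
clock: 8.82
eef_pos: [566.7, -48.1, 110.1]
tool_rot: [3.141, -0.0, 0.114]
force: [-0.3, 0.1, 0.1]
width: 19.2
gripper_force: 61.8
rows cm: [-0.02  0.13 -0.02 -0.07] t 8.8167 F [-0.3  0.1  0.1] w 19.2 q7 -1.29
```

View pics/v4.png

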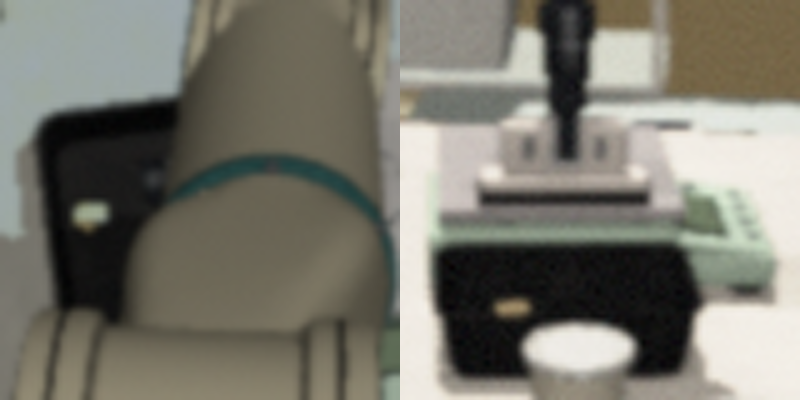

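One chip is visible in the tray; the platter in front of the sole looks empty. I'll push 8 mm more, then lift away and look.

```bash
python3 -m inch '[[[0,-0.3,0,0],[0,-0.6,0,0],[0,-0.9,0,0],[0,-0.9,0,0],[0,-0.9,-1,0],[0,-0.9,-3,0],[0,-0.9,-5,0],[0,0,-6,0]]]'; python3 go.py 486 -341 110 -24.7
```

```text
clock: 9.58
eef_pos: [567.9, -46.6, 172.7]
tool_rot: [-3.141, -0.003, 0.117]
force: [-0.1, 0.6, -1.4]
width: 19.3
gripper_force: 61.8
rows cm: [-11.57  28.28   6.27  31.4 ] t 9.5833 F [-0.1  0.6 -1.4] w 19.3 q7 -1.3
```

```bash
python3 -m inch '[[[-1,2.5,0,0],[-2.5,6,0,5],[-4,9.5,0,10],[-5.5,13,0,15],[-7,17,0,20],[-8.5,21,0,26],[-10,25,0,31],[-11.6,28.3,0,31.4]]]';python3 -m inch '[[[0,0,0,0],[0,0,0,0],[0,0,0,0]]]'; python3 go.py 486 -341 110 -24.7; python3 - <<'E'
from cell import get_image
from h import *
t=get_image("top"); s=get_image("side")
a=cv2.resize(t[135:215,230:310],None,fx=5,fy=5,interpolation=cv2.INTER_CUBIC)
b=cv2.resize(s[135:215,220:300],None,fx=5,fy=5,interpolation=cv2.INTER_CUBIC)
cv2.imwrite("pics/v5.png",np.hstack([a,b]))
E
```

```text
clock: 10.25
eef_pos: [482.9, -345.9, 170.6]
tool_rot: [3.14, -0.001, -0.438]
force: [-0.3, -0.6, -1.6]
width: 19.1
gripper_force: 61.8
clock: 10.5
eef_pos: [483.4, -342.8, 170.1]
tool_rot: [-3.141, 0.0, -0.435]
force: [-0.4, -0.1, -1.3]
width: 19.3
gripper_force: 61.8
rows cm: [ 0.16 -0.27  6.01 -0.2 ] t 10.5 F [-0.4 -0.1 -1.3] w 19.3 q7 -1.22
```

View pics/v5.png

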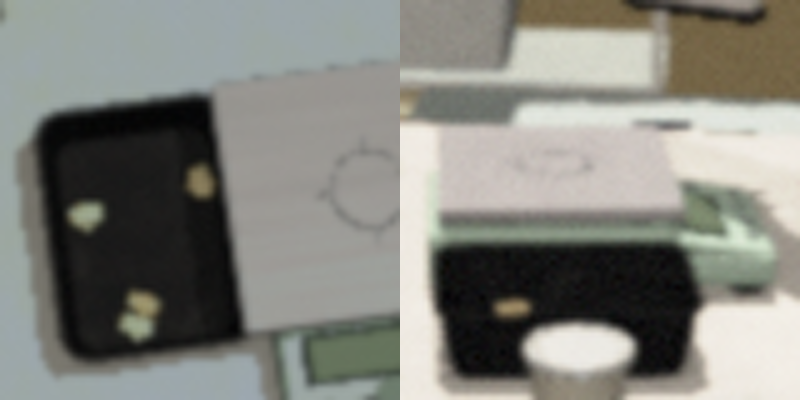

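The platter is clear: four chips in the tray at (87,215), (201,182), (143,300), (136,325) in the top crop. Checking the margins.

```bash
python3 - <<'E'
from h import *
g=lambda x,y:f(x,y,230,135)
ex=np.array([.993,.115]);ey=np.array([-.115,.993]);o=np.array([580.7,-136.4])
def L(n,p,z): 
    q=plane("top",g(*p),z)[:2]-o; print(n,z,(q@ex).round(1),(q@ey).round(1))
for p in[(36,150),(62,320),(110,103),(195,95),(120,352),(220,343)]:L("rim",p,49)
for p in[(60,235)]:L("floor left",p,4)
for p in[(120,135),(120,345)]:L("floor ends",p,4)
for p in[(87,215),(201,182),(143,300),(136,325)]:
    L("chip",p,8);L("chip",p,15)
E
python3 -m inch '[[[0.1,-0.2,2,0],[0.1,-0.2,5,0],[0.1,-0.2,8,0],[0.1,-0.2,10.5,0],[0.1,-0.2,12.5,0],[0.1,-0.2,13.5,0],[0.1,-0.2,13.5,0],[0.1,-0.2,13.5,0]]]'; python3 go.py 486 -341 28.8 -24.7
```

```text
rim 49 58.7 216.4
rim 49 -58.7 212.3
rim 49 85.1 162.8
rim 49 83.7 104.7
rim 49 -84.8 176.5
rim 49 -86.8 109.6
floor left 4 7.0 207.7
floor ends 4 72.7 157.7
floor ends 4 -74.6 175.5
chip 8 18.0 187.4
chip 15 16.6 187.4
chip 8 31.7 105.8
chip 15 30.2 106.2
chip 8 -46.0 156.1
chip 15 -47.0 156.2
chip 8 -62.7 163.0
chip 15 -63.6 163.1
clock: 11.27
eef_pos: [486.1, -340.5, 35.3]
tool_rot: [-3.141, -0.0, -0.432]
force: [1.0, -0.2, -0.9]
width: 18.9
gripper_force: 61.8
rows cm: [ 0.01  0.05  0.65 -0.06] t 11.2667 F [ 1.  -0.2 -0.9] w 18.9 q7 -1.17
```

```bash
python3 -m inch '[[[0,0,0.2,0],[0,0,0.4,0],[0,0,0.55,0],[0,0,0.6,0],[0,0,0.65,0],[0,0,0.65,0],[0,0,0.65,0],[0,0,0.65,0]]]'; python3 -m inch '[[[0,0,0,0],[0,0,0,0],[0,0,0,0],[0,0,0,0],[0,0,0,0],[0,0,0,0],[0,0,0,0],[0,0,0,0]]]' 8.5;
```

```text
clock: 11.93
eef_pos: [485.7, -341.3, 28.8]
tool_rot: [-3.142, -0.0, -0.434]
force: [-0.6, 1.0, 0.6]
width: 19.3
gripper_force: 61.9
clock: 12.6
eef_pos: [485.5, -341.2, 28.6]
tool_rot: [-3.142, -0.0, -0.434]
force: [-0.4, -0.8, 0.1]
width: 84.7
gripper_force: 0.0
```

```bash
python3 -m inch '[[[0,0,-2,0],[0,0,-5,0],[0,0,-9,0],[0,0,-13,0],[0,0,-16,0],[0,0,-19,0],[0,0,-20,0],[0,0,-20,0]]]'; python3 go.py 461 317 180 30
```

```text
clock: 13.27
eef_pos: [486.9, -342.4, 231.6]
tool_rot: [3.141, -0.006, -0.434]
force: [-0.2, -0.8, -0.0]
width: 85.1
gripper_force: 0.0
rows cm: [-30.05 -58.75   5.16 -54.84] t 13.2667 F [-0.2 -0.8 -0. ] w 85.1 q7 -1.25
```

```bash
python3 -m inch '[[[-1,-2,0,-3],[-3,-5.5,0,-7],[-4.5,-9,0,-11],[-6.5,-12.5,0,-15],[-8,-16,0,-19],[-10,-20,0,-23],[-12,-23.5,0,-27],[-14,-27,0,-30]]]'; python3 go.py 461 317 180 30
```

```text
clock: 13.93
eef_pos: [470.3, -35.6, 226.9]
tool_rot: [-3.141, 0.003, 0.093]
force: [0.6, -0.2, -0.2]
width: 85.0
gripper_force: 0.0
rows cm: [  2.36 -35.2    4.69 -24.66] t 13.9333 F [ 0.6 -0.2 -0.2] w 85.0 q7 -1.37
```

```bash
python3 -m inch '[[[0.3,-4,0,-4],[0.6,-8,0,-8],[1,-12,1,-12],[1.4,-16,2,-16],[1.7,-20,3,-20],[2,-24,4,-24],[2.2,-28,4.6,-24.7],[2.3,-32,4.6,-24.7]]]'; python3 -m inch '[[[0,0,0,0],[0,0,0,0],[0,0,0,0]]]'; python3 go.py 461 317 140 30
```

```text
clock: 14.6
eef_pos: [463.7, 283.8, 179.1]
tool_rot: [-3.142, 0.006, 0.522]
force: [0.2, 0.1, -0.6]
width: 84.8
gripper_force: 0.0
clock: 14.85
eef_pos: [465.1, 281.9, 181.0]
tool_rot: [3.141, 0.004, 0.521]
force: [0.1, 0.3, 0.8]
width: 85.3
gripper_force: 0.0
rows cm: [ 1.4  -3.25  4.1  -0.13] t 14.85 F [0.1 0.3 0.8] w 85.3 q7 -1.64
```

```bash
python3 -m inch '[[[0.7,-1.6,1,0],[1.4,-3.2,2,-0.7],[1.4,-3.2,4,-0.7],[1.4,-3.2,6,-0.7],[1.4,-3.2,7.5,-0.7],[1.4,-3.2,8,-0.7],[1.4,-3.2,8,-0.7],[1.4,-3.2,8,-0.7]]]'; python3 go.py 460.8 317 22 30.6; python3 - <<'E'
from cell import get_image
from h import *
t=get_image("top"); s=get_image("side")
a=cv2.resize(t[165:235,140:220],None,fx=5,fy=5,interpolation=cv2.INTER_CUBIC)
b=cv2.resize(s[190:260,245:325],None,fx=5,fy=5,interpolation=cv2.INTER_CUBIC)
cv2.imwrite("pics/v6.png",np.hstack([a,b]))
E
```

```text
clock: 15.52
eef_pos: [462.8, 316.5, 102.7]
tool_rot: [3.141, 0.0, 0.531]
force: [-0.4, -0.9, 0.7]
width: 85.2
gripper_force: 0.0
rows cm: [-0.15 -0.14  8.07 -0.16] t 15.5167 F [-0.4 -0.9  0.7] w 85.2 q7 -1.68
```

View pics/v6.png

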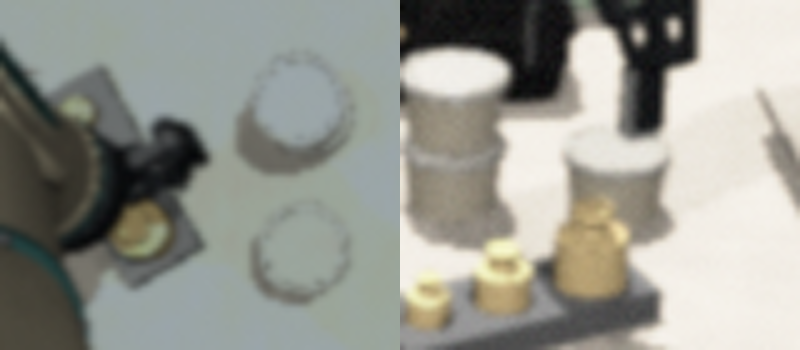

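Last picture: the near weight at (592,250) is intact, a finger at (640,120) in the side half stands past the weight towards the cup. I check this against the projected finger positions before descending.

```bash
python3 - <<'E'
from h import *
p=P["side"];c=np.array([462.8,316.5,116.]);d=np.array([.51,-.86,0])
for n,q in(("A",c+42*d),("B",c-42*d),("Aback",c+57*d),("Bback",c-57*d),("w top",np.array([460.8,317,60.]))):
    uv=cv2.projectPoints(q[None],p["rvec"],p["tvec"],p["mtx"],p["D"])[0][0,0]; print(n,((uv-(245,190))*5+(400,0)).round())
    p2=P["top"];uv=cv2.projectPoints(q[None],p2["rvec"],p2["tvec"],p2["mtx"],p2["D"])[0][0,0]; print("  top",((uv-(140,165))*5).round())
E
```

```text
A [551.  68.]
  top [170. 177.]
B [636. 129.]
  top [ 53. 245.]
Aback [537.  57.]
  top [191. 165.]
Bback [652. 141.]
  top [ 32. 258.]
w top [592. 198.]
  top [131. 224.]
```

Projection agrees with the picture (finger B expected at (636,129), weight top at (592,198)). Descend and close gently.

```bash
python3 -m inch '[[[-0.1,-0.1,2,0],[-0.1,-0.1,4,0],[-0.1,-0.1,5.5,0],[-0.1,-0.1,7,0],[-0.1,-0.1,7.8,0],[-0.1,-0.1,8.5,0],[-0.1,-0.1,8.5,0],[-0.1,-0.1,8.5,0]]]';  python3 -m inch '[[[0,0,0,0],[0,0,0,0],[0,0,0,0],[0,0,0,0],[0,0,0,0],[0,0,0,0],[0,0,0,0],[0,0,0,0]]]' 4.4; python3 go.py 460.8 317 17 30.6
```

```text
clock: 16.28
eef_pos: [461.3, 318.3, 18.1]
tool_rot: [-3.142, -0.001, 0.533]
force: [0.2, -0.3, -0.1]
width: 85.0
gripper_force: 0.0
clock: 16.95
eef_pos: [460.9, 318.1, 17.6]
tool_rot: [-3.142, -0.0, 0.533]
force: [0.3, 0.4, -0.1]
width: 43.8
gripper_force: 0.0
rows cm: [-0.07  0.09  0.06 -0.05] t 16.95 F [ 0.3  0.4 -0.1] w 43.8 q7 -1.68
```

No contact at 44 mm, so it is centred within 3 mm. Closing fully.

```bash
python3 -m inch '[[[0,0.05,0,0],[0,0.05,0,0],[0,0.05,0,0],[0,0.05,0,0],[0,0.05,0,0],[0,0.05,0,0],[0,0.05,0,0],[0,0.05,0,0]]]' 2.5; python3 go.py 460.8 317 17 30.6
```

```text
clock: 17.62
eef_pos: [461.0, 318.4, 18.0]
tool_rot: [-3.141, -0.0, 0.534]
force: [-1.4, 0.7, 6.1]
width: 36.5
gripper_force: 60.2
rows cm: [-0.08  0.11  0.1  -0.02] t 17.6167 F [-1.4  0.7  6.1] w 36.5 q7 -1.68
```

```bash
python3 -m inch '[[[0,0,-0.5,0],[0,0,-1,0],[0,0,-2,0],[0,0,-4,0],[0,0,-6.5,0],[0,0,-9.5,0],[0,0,-12.5,0],[0,0,-15,0]]]'; python3 -m inch '[[[0,0,0,0],[0,0,0,0],[0,0,0,0]]]'; python3 go.py 580.7 -136.4 150 6.6
```

```text
clock: 18.28
eef_pos: [461.3, 317.1, 169.9]
tool_rot: [3.141, -0.001, 0.533]
force: [0.4, -0.2, -4.9]
width: 35.8
gripper_force: 61.0
clock: 18.53
eef_pos: [460.3, 316.7, 166.8]
tool_rot: [3.141, 0.002, 0.533]
force: [-0.7, -0.5, -5.6]
width: 36.0
gripper_force: 61.0
rows cm: [-12.65  45.15   1.68  23.93] t 18.5333 F [-0.7 -0.5 -5.6] w 36.0 q7 -1.68
```

```bash
python3 -m inch '[[[-0.3,1,0,0],[-0.8,3,0,0],[-1.6,5.7,0,0],[-2.4,8.5,0,0],[-3.2,11.5,0,0],[-4,14.5,0,0],[-4.9,17.5,0,0],[-5.7,20.5,0,0]]]'; python3 -m inch '[[[-0.8,3,0,0],[-1.7,6,0,0],[-2.5,9,0,0],[-3.3,12,0,0],[-4.2,15,0,0],[-5,18,0,0],[-5.7,20.5,0,0],[-6.2,22,0,0]]]'; python3 go.py 580.7 -136.4 150 30.6
```

```text
clock: 19.2
eef_pos: [515.1, 109.2, 165.9]
tool_rot: [-3.141, 0.004, 0.533]
force: [0.5, 0.4, -4.2]
width: 36.2
gripper_force: 61.0
clock: 19.87
eef_pos: [573.5, -114.3, 165.7]
tool_rot: [3.141, 0.004, 0.529]
force: [0.0, 0.0, -5.3]
width: 36.0
gripper_force: 61.0
rows cm: [-0.49  2.27  1.57 -0.32] t 19.8667 F [ 0.   0.  -5.3] w 36.0 q7 -0.92
```

```bash
python3 -m inch '[[[-0.3,1,0.5,0],[-0.5,2,1.5,0],[-0.5,2.3,3,0],[-0.5,2.3,4,0],[-0.5,2.3,4.8,0],[-0.5,2.3,4.8,0],[-0.5,2.3,4.8,0],[-0.5,2.3,4.8,0]]]'; python3 go.py 580.7 -136.4 93.5 30.6; python3 - <<'E'
from cell import get_image, sensors
from h import *
e=sensors.read_state()["eef_pos"]
s=get_image("side"); t=get_image("top"); cv2.imwrite("pics/s7.png",s); cv2.imwrite("pics/t7.png",t)
for n,im in(("side",s),("top",t)):
    p=P[n]
    pr=lambda q:cv2.projectPoints(np.array([q],float),p["rvec"],p["tvec"],p["mtx"],p["D"])[0][0,0]
    w=np.array([580.7,-136.4,e[2]-10]) ; uv=pr(np.r_[e[:2],e[2]+7]); print(n,"expect body mid",uv.round(1),"foot",pr(np.r_[e[:2],e[2]-10]).round(1))
    h=cv2.cvtColor(im,cv2.COLOR_BGR2HSV); m=((h[...,0]>12)&(h[...,0]<35)&(h[...,1]>70)).astype(np.uint8)
    u,v=uv.round().astype(int); k=np.zeros_like(m); k[v-14:v+18,u-14:u+15]=m[v-14:v+18,u-14:u+15]
    nn,l,st,c=cv2.connectedComponentsWithStats(k); print([(st[i].tolist(),c[i].round(1)) for i in range(1,nn) if st[i][4]>8])
    if n=="side":
        for r in range(v-10,v+16):print(r,''.join('#' if x else '.' for x in m[r,u-14:u+15]))
E
```

```text
clock: 20.53
eef_pos: [582.5, -130.3, 119.9]
tool_rot: [3.141, -0.001, 0.535]
force: [0.0, -0.0, -4.8]
width: 36.1
gripper_force: 61.1
rows cm: [-0.46  0.43  2.64  0.03] t 20.5333 F [ 0.  -0.  -4.8] w 36.1 q7 -0.89
side expect body mid [250.1 154.3] foot [250.1 158.9]
[([245, 145, 9, 16, 73], array([247.8, 152.8]))]
144 .............................
145 ...........####..............
146 ...........####..............
147 ...........####..............
148 ..........####...............
149 ..........####...............
150 .........#####...............
151 .........#####...............
152 .........#####...............
153 .........#####...............
154 .........#####...............
155 ..........####...............
156 ..........####...............
157 ..........####...............
158 ..........#####..............
159 ..........########...........
160 .............###.............
161 .............................
162 .............................
163 .............................
164 .............................
165 .............................
166 .............................
167 .............................
168 .............................
169 .............................
top expect body mid [303.5 168.5] foot [302.9 169.6]
[([302, 171, 5, 4, 16], array([304.2, 172.6]))]
```

```bash
python3 - <<'E'
from h import *
print(tri(f(370,190,230,135),f(153,163,220,135)), plane("top",f(370,190,230,135),78),plane("side",f(153,163,220,135),78))
E
python3 -m inch '[[[-0.2,0.2,0,0],[-0.4,0.4,0,0],[-0.45,0.45,0.5,0],[-0.45,0.45,1,0],[-0.45,0.45,1.3,0],[-0.45,0.45,1.3,0],[-0.45,0.45,1.3,0],[-0.45,0.45,1.3,0]]]'; python3 go.py 580.7 -136.4 96.5 30.6
```

```text
(array([ 580.98329669, -136.708082  ,   76.34811564]), np.float64(2.57441753675999)) [ 579.33133887 -136.47363012   78.        ] [ 581.92266959 -132.44082489   78.        ]
clock: 21.3
eef_pos: [580.6, -137.1, 106.5]
tool_rot: [-3.141, -0.0, 0.533]
force: [0.8, 0.5, -4.9]
width: 36.0
gripper_force: 61.0
rows cm: [ 0.04 -0.06  1.   -0.04] t 21.3 F [ 0.8  0.5 -4.9] w 36.0 q7 -0.88
```

Ring confirmed at about (580.7,-136.4). Lower the last centimetre and settle.

```bash
python3 -m inch '[[[0,-0.05,0.2,0],[0,-0.05,0.4,0],[0,-0.05,0.6,0],[0,-0.05,0.8,0],[0,-0.05,0.9,0],[0,-0.05,1,0],[0,-0.05,1,0],[0,-0.05,1,0]]]'; python3 -m inch '[[[0,0,0,0],[0,0,0,0],[0,0,0,0],[0,0,0,0],[0,0,0,0],[0,0,0,0],[0,0,0,0],[0,0,0,0]]]'; python3 go.py 580.7 -136.4 96.5 30.6; python3 - <<'E'
from cell import get_image
from h import *
s=get_image("side"); p=P["side"]
h=cv2.cvtColor(s,cv2.COLOR_BGR2HSV); m=((h[...,0]>12)&(h[...,0]<35)&(h[...,1]>70))
for z in(96.5,86.5,78):print(z,cv2.projectPoints(np.array([[580.7,-136.4,z]]),p["rvec"],p["tvec"],p["mtx"],p["D"])[0][0,0].round(1))
for r in range(145,176):print(r,''.join('#' if x else '.' for x in m[r,236:266]))
E
```

```text
clock: 21.97
eef_pos: [580.3, -136.9, 96.5]
tool_rot: [-3.142, 0.0, 0.533]
force: [1.2, 0.2, -4.7]
width: 36.2
gripper_force: 61.1
clock: 22.63
eef_pos: [580.3, -136.9, 96.6]
tool_rot: [3.142, -0.0, 0.533]
force: [0.0, 0.2, -4.9]
width: 36.0
gripper_force: 61.1
rows cm: [ 0.06 -0.02  0.01 -0.05] t 22.6333 F [ 0.   0.2 -4.9] w 36.0 q7 -0.88
96.5 [250.7 162. ]
86.5 [250.6 164.6]
78 [250.6 166.9]
145 ..............................
146 ..............................
147 ..............................
148 ..............................
149 ..............................
150 .............##...............
151 .............###..............
152 ...........#####..............
153 ...........####...............
154 ...........####...............
155 ..........#####...............
156 ...........####...............
157 ...........####...............
158 ..........#####...............
159 ..........#####...............
160 ..........#####...............
161 ..........####................
162 ..........####................
163 ..........#####...............
164 ..........######.#............
165 ..........########............
166 ............#####.............
167 ..............................
168 ..............................
169 ..............................
170 ..............................
171 ..............................
172 ..............................
173 ..............................
174 ..............................
175 ..............................
```

```bash
python3 -c "
from cell import order; print(order.finish_job())"
```

```text
the job is handed in; nothing more can be done
None
```

I handed the job in at about 23 s: all four chips are in the black tray, the scraper block stands upright on the table where it started, and the 500 g weight hangs still about 8 mm above the platter ring, within about 1 mm of centre by my measurements; no verdict came back.

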